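# Pack the travelling kit case and shut it

### The arm

A 6-joint arm with a two-finger parallel gripper is mounted at the origin on a cart in front of the work surface, level with it; the furniture and walls round the work are solid. World frame = base frame: x ahead of the robot, y to its left, z up, the work surface at z = 0. Lengths are in m, angles in rad, forces in N, time in s.
With the tool pointing down it reaches from about 0.3 to 0.775 m from the base axis. Payload 14.6 kg.
Tool frame: the origin (TCP) lies at the very end of the fingers, on their centre line; the grasp point (between the pads) lies behind it (manip.grasp_offset is the z of the grasp point in the tool frame, in m); z points along the fingers, y is the line along which they close (so a half turn about z gives the same grasp; the last joint's range is limited). The gripper opens to 94 mm and grips with 3 to 60 N. Pads are 16 mm wide; open, the fingers measure 119 mm over their backs; the gripper's body (75 mm by 177 mm) begins 78 mm behind the grasp point.
Start: joints at [1.098, 0.3, 1.521, -0, 1.321, -0.067], TCP at [0.217, 0.505, 0.205] pointing down, gripper open.
Joint ranges: [-3.03, 3.03], [-0.79, 2.21], [0.23, 2.52], [-1.04, 4.18], [0, 3.07], [-2.55, 2.55]. Speed limits (rad/s): [2.22, 2.22, 2.57, 3.14, 3.14, 3.14].

### API

Orientations are given as a 3x3 rotation matrix whose columns are the frame's x, y, z axes.
In Python, from rig import manip, optics, ticket, spotter gives the robot as it stands.
- The arm moves only by the tool send_rows, never from a script. Its argument "series" is a list that holds one entry, the list of rows, each a list of 7 numbers: the shift along the tool's x, y, z in mm, then the turn, a rotation vector about the tool's x, y, z in degrees, then the finger opening in mm, from 0 to 94. A call has 1 to 10 rows; each row shifts and turns the commanded pose from where the row before left it, along the tool's axes as they then stand; what a row does not reach is not made up. A row lasts 1/12 s, in which the tool goes at most 41.7 mm and 7.16 degrees, less where a joint would pass 70% of its speed; a pose out of reach is approached as far as the arm can. A call with a gripper value outside its range is refused whole. The fingers move at their own pace and stop on an object; "squeeze" is the grip in N (left out, the last holds). Time passes only in rows, so rows that do not move let the fingers close. It gives the time, the measured TCP pose, the force, the opening and the grip force at its end, in the units of the state.
- manip.observe(): the state, without advancing time (a new reading comes with each control period).
- optics.snapshot(name): name is "scene" or "top"; returns the picture (384x512x3 uint8, red, green, blue); there is no depth.
- optics.camera_info(name): a dict with "fx", "fy", "cx", "cy" (pixels), "k1" (the pictures are not rectified: a ray, as slopes to the right and down, at radius r is drawn at 1 + k1 r^2 times it, then the intrinsics apply), "R" (3x3) and "t" (3): a world point X has camera coordinates R X + t. Camera axes: x right, y down, z forward; pixel columns grow to the right and rows downward; lengths in m; the calibration is good to about 2 mm. A picture is of the moment at which its call begins. camera_info takes no time and is no camera call.
- ticket.sign_off(): hands the job in; it is judged then, once.
Trained networks look in the newest picture that a camera, given by its name, has taken for a name from the list of things; names that differ only in an ending like _2 or _b are one class to them, and where a whole thing is asked for, a point or a joint stands for the part that bears it (a point fixed in the world has none). Each returns a list of dicts, best first, with "conf" (0 to 1); they miss things now and then, are a little off and sometimes report something else, mostly with a low value. They report only what shows in the picture. A call takes as long as a camera call.
- spotter.boxes_of(camera, thing): "pixel" ([column, row] in pixels, amid what is visible of it).
The state is a dict: "time": time; "qpos": joint angles; "dq": joint speeds; "tau": joint torques, N m; "position": TCP position; "tcp_rot": TCP orientation; "contact_force": force on the tool from outside, world axes, zero at the start; "moment": the same for the moment, N m; "width": finger opening in m; "grasp_force": force on a finger pad.
Only numpy, scipy, OpenCV 4.12 (cv2) and the standard library are available. Lean on these libraries where they do the work, as an engineer would, in place of code of your own. Each camera call takes 0.05 s, during which the arm holds its last target. There are 200 camera calls.

### The job

Pack up the conservator's travelling kit: stand the two glass bottles that are just left of the open plywood case upright in the two empty foam cells of the case, one per cell (either bottle in either cell), setting them down without dropping or knocking them over. The stays keep the lid leaning over the cells while you do this; afterwards swing the lid fully shut, and leave the bottles already packed and the other things on the table as they are.

Things in the scene. Friction and masses are not known exactly. Their poses are not given: they have to be found in the camera images.
- kit_case: Plywood case, immovable; 132 (x) x 268 (y) mm, walls 6 mm thick, 58 mm high. Origin: centre of underside; -x front (robot side), +x hinge side, z up. Foam floor at z 10 mm. Along the hinge side a row of four 46 mm square cells (centres x +28, y +96, +32, -32, -96), foam partitions up to z 35: the outer two hold packed bottles. In front (x -60 to -9) a trough with a brush and tweezers up to z 23.
- case_lid (a joint): Lid angle, rad: 0 shut, grows opening; stays stop it at 1.41, so open it leans over the cells; starts at 1.34 to 1.40. Stiff hinge: stays where left, 2 to 4 N at the edge moves it. The lid is a plywood tray 132 x 268 mm, 66 mm deep, no catch or knob. To close, push its outside (big panel, facing away from the robot when open) towards the robot, then down. Shut, the case is 124 mm high.
- lid_hinge (a point): Middle of the lid's hinge line, which runs along the case's y at the top of the back wall: in the case frame x = +66, z = +58 mm. Axes as the case. Thin steel stays lie against both ends of the case; a wire carrying handle sticks out 20 mm from the right (-y) end, 28 mm above the table.
- lid_edge (a point): Point on the lid: middle of the outer front edge of its big panel, 132 mm from the hinge line along the lid and 66 mm out from the lid's rim plane. Shut, it lies at x = -66, z = +124 mm in the case frame; open, it is the highest edge, about 200 mm above the table.
- cell_2 (a point): Floor centre of an empty cell, 46 x 46 mm, 25 mm deep below the foam partitions; case frame x +28, y +32, z +10 mm. Axes as the case.
- cell_3 (a point): Floor centre of the other empty cell, 46 x 46 mm, 25 mm deep; case frame x +28, y -32, z +10 mm. Axes as the case.
- amber_bottle: Brown corked glass bottle with a pale label, to be packed; stands upright, 0.25 to 0.55 m left of the case's middle. 84 mm tall; round body of 35 mm diameter up to 58 mm, then a tapering shoulder and a narrow cork. About 75 g. Origin: centre of the underside; z up along the bottle.
- dropper_bottle: Brown glass dropper bottle with a pale label and black rubber bulb, to be packed; stands upright, 0.25 to 0.55 m left of the case's middle. 102 mm tall; round body of 33 mm diameter up to 56 mm, then a shoulder, a black collar of 24 mm to 77 mm and the 13 mm bulb. About 70 g. Origin: centre of the underside; z up along the bottle.
- packed_large: Brown corked bottle, 84 mm tall and 35 mm in diameter, already packed in one of the outer cells (leave alone). Origin: centre of the underside.
- packed_small: Brown corked bottle, 70 mm tall and 27 mm in diameter, already packed in the other outer cell (leave alone). Origin: centre of the underside.
- lamp_holder: Dark round lamp holder with a stub of flex, 42 mm in diameter and 69 mm tall, standing on the table (leave alone). Origin: centre of the underside.
- nozzle: Dark cast flanged nozzle, about 60 mm in each direction, lying on the table (leave alone). Origin: centre of the underside.
- magnifier: Magnifying glass with a dark handle, 71 x 166 mm and 17 mm high, lying flat on the table (leave alone). Origin: centre of the underside.

How it is judged:
By the outcome, as a careful person would: the job done as asked, in the order asked, and still so for the second after the job is handed in, with the robot touching nothing.
It also fails if it takes over 72 s, if anything falls off the work surface, if the arm or the gripper's body presses on something with over 40 N, if the wrist force passes 120 N, or if a joint passes its speed limit or range.

## Working session

There is one attempt and no reset: what is moved stays moved. The work goes in short steps, Python scripts to look and compute and a tool call to move; the robot and the scene stay as the last step left them, time stands still between calls to the robot, and variables do not carry over. Pictures are saved under pics/ and viewed, at most 12 in all, crops included, and the job is handed in when it is done.

Besides the shell and the picture viewer there is one more tool, called after "Request:" by a JSON object that holds its "api" and its "payload". send_rows: Moves the arm, as the interface text tells. Its arguments: {"type":"object","properties":{"series":{"type":"array"},"squeeze":{"type":"number"}},"required":["series"]}

```bash
ls; mkdir -p pics; cat > h.py <<'E'
import numpy as np, cv2
from rig import manip, optics, ticket, spotter
def ray(cam,px):
    c=optics.camera_info(cam);R=np.array(c["R"]);t=np.array(c["t"])
    d=np.array([(px[0]-c["cx"])/c["fx"],(px[1]-c["cy"])/c["fy"]]);u=d.copy()
    for _ in range(20): u=d/(1+c["k1"]*(u@u))
    return -R.T@t, R.T@np.array([u[0],u[1],1.])
def at_z(cam,px,z):
    o,d=ray(cam,px); return o+d*(z-o[2])/d[2]
def proj(cam,X):
    c=optics.camera_info(cam);p=np.array(c["R"])@np.array(X)+np.array(c["t"])
    u=p[:2]/p[2];u=u*(1+c["k1"]*(u@u));return np.array([u[0]*c["fx"]+c["cx"],u[1]*c["fy"]+c["cy"]])
def snap(cam,name):
    im=optics.snapshot(cam);cv2.imwrite(f"pics/{name}.png",im[:,:,::-1]);return im
E
python3 - <<'E'
from h import *
np.set_printoptions(precision=4,suppress=True)
print(manip.grasp_offset, manip.observe())
ims=[snap(c,c+"0") for c in("scene","top")]
for c in("scene","top"):
    i=optics.camera_info(c); print(c,i["fx"],i["k1"],-np.array(i["R"]).T@i["t"])
    for n in("amber_bottle","dropper_bottle","kit_case","case_lid","packed_large","packed_small","lamp_holder","nozzle","magnifier"):
        print(c,n,[(np.round(b["pixel"]),round(b["conf"],2),at_z(c,b["pixel"],.04)) for b in spotter.boxes_of(c,n)[:2]])
E
```

```text
pics
-0.0188 {'time': 0.0, 'qpos': array([ 1.0984,  0.3005,  1.5215,  0.    ,  1.3207, -0.0666]), 'dq': array([ 0.0012,  0.0005, -0.001 , -0.0004,  0.001 , -0.0001]), 'tau': array([  0.0002, -53.1812, -35.2723,   0.0708,   0.0246,  -0.0001]), 'position': array([0.217 , 0.5051, 0.2049]), 'tcp_rot': array([[-0.9188,  0.3948, -0.0005],
       [ 0.3948,  0.9188, -0.001 ],
       [ 0.0001, -0.0011, -1.    ]]), 'contact_force': array([ 0.1618, -0.4403, -0.1356]), 'moment': array([-0.022 ,  0.0093, -0.0329]), 'grasp_force': 0.0, 'width': 0.09399727460064898}
scene 400.1652396893952 0.017003476995801587 [-0.2181 -0.0943  0.9116]
scene amber_bottle []
scene dropper_bottle [(array([185., 221.]), 0.58, array([0.4705, 0.277 , 0.04  ]))]
scene kit_case [(array([308., 194.]), 0.75, array([ 0.6645, -0.051 ,  0.04  ]))]
scene case_lid [(array([310., 172.]), 0.79, array([ 0.7668, -0.0444,  0.04  ]))]
scene packed_large [(array([334., 213.]), 0.53, array([ 0.6074, -0.138 ,  0.04  ])), (array([216., 181.]), 0.43, array([0.6515, 0.2415, 0.04  ]))]
scene packed_small [(array([273., 206.]), 0.7, array([0.
[... 347 characters left out ...]
))]
top dropper_bottle [(array([186., 213.]), 0.48, array([0.4783, 0.2734, 0.04  ]))]
top kit_case [(array([283., 175.]), 0.98, array([ 0.6152, -0.049 ,  0.04  ]))]
top case_lid [(array([284., 156.]), 0.96, array([ 0.6805, -0.0508,  0.04  ]))]
top packed_large [(array([312., 179.]), 0.63, array([ 0.604 , -0.1484,  0.04  ]))]
top packed_small [(array([251., 177.]), 0.6, array([0.6057, 0.0565, 0.04  ]))]
top lamp_holder [(array([198., 155.]), 0.53, array([0.6763, 0.2391, 0.04  ])), (array([284., 175.]), 0.24, array([ 0.616, -0.053,  0.04 ]))]
top nozzle [(array([140., 149.]), 0.67, array([0.6927, 0.4366, 0.04  ]))]
top magnifier [(array([345., 248.]), 0.93, array([ 0.3765, -0.2667,  0.04  ]))]
```

```bash
python3 - <<'E'
import cv2
a=cv2.imread("pics/scene0.png")[130:290,110:410];b=cv2.imread("pics/top0.png")[110:270,110:410]
cv2.imwrite("pics/v1.png",cv2.resize(cv2.vconcat([a,b])[:, :],None,fx=1.875,fy=1.875,interpolation=cv2.INTER_CUBIC))
b=cv2.imread("pics/top0.png")[120:240,125:345]
cv2.imwrite("pics/v2.png",cv2.resize(b,None,fx=3.6,fy=3.6,interpolation=cv2.INTER_CUBIC))
E
```

```text
(no output)
```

View pics/v1.png

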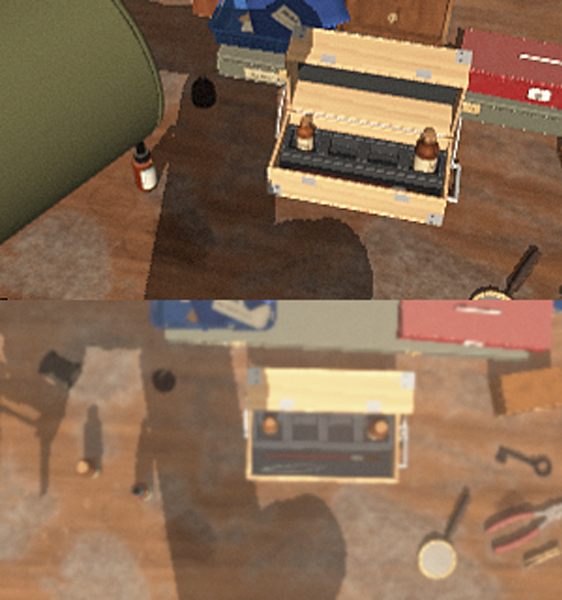

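View pics/v2.png

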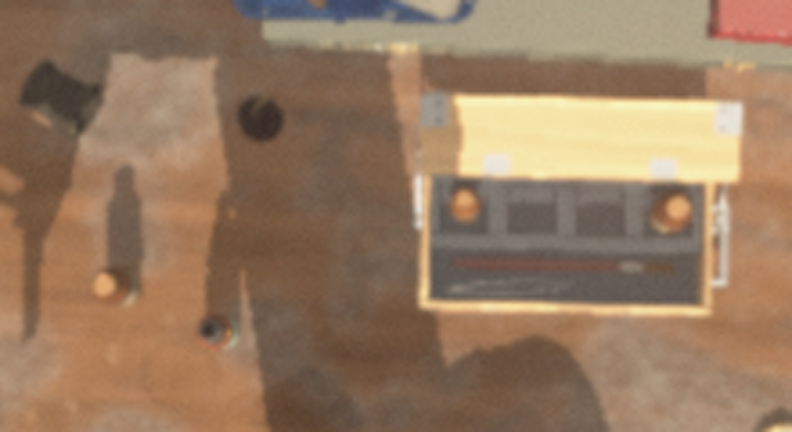

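The scene view shows the case (about 275–460 × 30–220 in the enlarged crop), the dropper at (145,165) and the lamp holder at (203,92). The arm hides the amber bottle. The top view shows the cork at (104,286) and the dropper bulb at (210,328). The case rim's front corners are at (421,307) and (710,312), and both empty cells are visible.

```bash
python3 - <<'E'
from h import *
np.set_printoptions(precision=4,suppress=True)
P=lambda u,v:(125+u/3.6-.36,120+v/3.6-.36)
FL=at_z("top",P(421,307),.058);FR=at_z("top",P(711,313),.058)
print("front corners",FL,FR,np.linalg.norm(FL-FR))
y=(FL-FR)[:2];y/=np.linalg.norm(y);yaw=np.arctan2(-y[0],y[1]);x=np.array([y[1],-y[0]])
c=(FL+FR)[:2]/2+x*.066;print("case",c,np.degrees(yaw))
for n,a in(("cell2",(.028,.032)),("cell3",(.028,-.032)),("hinge",(.066,0))):print(n,c+x*a[0]+y*a[1])
for n,uv in(("cell2",(532,212)),("cell3",(600,214))):print(n,at_z("top",P(*uv),.022))
print("packed L cork",at_z("top",P(677,207),.094),"pred",c+x*.028-y*.096,"S",at_z("top",P(465,201),.08),"pred",c+x*.028+y*.096)
print("amber",at_z("top",P(104,286),.084)); print("dropper",at_z("top",P(210,327),.1))
print("dropper scene base", at_z("scene",(110+148/1.875,130+190/1.875),0),"mid",at_z("scene",(110+145/1.875,130+165/1.875),.05))
b=at_z("top",P(405,48),.1);print("box edge",b, at_z("top",P(405,48),.0))
# lid top edge front line, outer back
for uv in((455,178),(740,180),(740,100)):print("lid",at_z("top",P(*uv),.19))
for i in[(.066+.038,.2),(.066-.026,.187),(.066+.0647,.071)]:print(i,(proj("top",[*(c+x*i[0]),i[1]])-[124.64,119.64])*3.6)
E
```

```text
front corners [0.5105 0.0855 0.058 ] [ 0.5125 -0.1815  0.058 ] 0.26693082616197866
case [ 0.5775 -0.0475] 0.42846278242393626
cell2 [ 0.6053 -0.0153]
cell3 [ 0.6057 -0.0793]
hinge [ 0.6435 -0.047 ]
cell2 [ 0.6038 -0.0156  0.022 ]
cell3 [ 0.6038 -0.0799  0.022 ]
packed L cork [ 0.6061 -0.1428  0.094 ] pred [ 0.6062 -0.1433] S [0.6071 0.0479 0.08  ] pred [0.6048 0.0487]
amber [0.5206 0.3738 0.084 ]
dropper [0.4862 0.2725 0.1   ]
dropper scene base [0.4684 0.2678 0.    ] mid [0.4763 0.2696 0.05  ]
box edge [0.742  0.1057 0.1   ] [0.7611 0.1099 0.    ]
lid [0.6161 0.0568 0.19  ]
lid [ 0.6216 -0.1823  0.19  ]
lid [ 0.6894 -0.1813  0.19  ]
(0.10400000000000001, 0.2) [581.5981 102.1754]
(0.04000000000000001, 0.187) [579.2093 180.2862]
(0.13069999999999998, 0.071) [571.0776  95.0983]
```

```bash
cat >> h.py <<'E'
from scipy.spatial.transform import Rotation as Ro
np.set_printoptions(precision=4,suppress=True)
def Rt(tilt,yaw=.4):  # tool pointing down, tilted forward by tilt deg
    a=np.radians(tilt);z=np.array([np.sin(a),0,-np.cos(a)]);y=np.array([0,1.,0])
    return Ro.from_euler("z",yaw,degrees=True).as_matrix()@np.c_[np.cross(y,z),y,z]
def need(grasp,R):   # from measured pose: shift in target tool axes (mm), turn (deg, current axes)
    s=manip.observe();R0=s["tcp_rot"];tcp=np.array(grasp)+R[:,2]*.0188
    return R.T@(tcp-s["position"])*1000, np.degrees(Ro.from_matrix(R0.T@R).as_rotvec())
E
python3 - <<'E'
from h import *
R=Rt(30);print(R);print(need([.478,.271,.049],R))
E
```

```text
[[-0.866  -0.007   0.5   ]
 [-0.006   1.      0.0035]
 [-0.5     0.     -0.866 ]]
(array([-146.2917, -236.1461,  283.9176]), array([ -6.1907, -29.5696, -23.1067]))
```

Request:
{"api": "send_rows", "payload": {"series": [[[0,0,0,-1.03,-4.93,-3.85,70],[0,0,0,-1.03,-4.93,-3.85,70],[0,0,0,-1.03,-4.93,-3.85,70],[0,0,0,-1.03,-4.93,-3.85,70],[0,0,0,-1.03,-4.93,-3.85,70],[0,0,0,-1.03,-4.93,-3.85,70],[0,-10,-10,0,0,0,70]]], "squeeze": 12}}

```text
time: 1.58
position: [0.2111, 0.495, 0.2118]
tcp_rot: [[-0.864, -0.013, 0.504], [-0.014, 1.0, 0.002], [-0.504, -0.005, -0.864]]
contact_force: [-0.6, 0.3, -0.8]
width: 0.0702
grasp_force: 0.0
```

Request:
{"api": "send_rows", "payload": {"series": [[[-16,-25,18,0,0,0,70],[-16,-25,18,0,0,0,70],[-16,-25,18,0,0,0,70],[-16,-25,18,0,0,0,70],[-16,-25,18,0,0,0,70],[-16,-25,18,0,0,0,70],[-16,-25,18,0,0,0,70],[-16,-25,18,0,0,0,70],[-16,-25,18,0,0,0,70],[0,0,0,0,0,0,70]]]}}

```text
time: 2.42
position: [0.4216, 0.2677, 0.1448]
tcp_rot: [[-0.866, -0.002, 0.499], [-0.003, 1.0, -0.0], [-0.499, -0.002, -0.866]]
contact_force: [-0.0, 0.6, -0.6]
width: 0.0702
grasp_force: 0.0
```

```bash
python3 - <<'E'
from h import *
print(manip.observe()["time"],need([.478,.271,.049],Rt(30)))
a=snap("scene","s1");b=snap("top","t1")
for c in("scene","top"):
    for n in("amber_bottle","dropper_bottle"): print(c,n,[(np.round(q["pixel"]),round(q["conf"],2),at_z(c,q["pixel"],.045)) for q in spotter.boxes_of(c,n)[:2]])
v=np.vstack([cv2.resize(a[150:270,110:310],None,fx=3,fy=2.5,interpolation=2)[:, :],cv2.resize(b[150:270,110:310],None,fx=3,fy=2.5,interpolation=2)])
cv2.imwrite("pics/v3.png",v[:,:,::-1])
E
```

```text
2.4167 (array([ -0.9278,   2.8913, 129.9406]), array([-0.2107, -0.0439, -0.1853]))
scene amber_bottle []
scene dropper_bottle [(array([275., 202.]), 0.39, array([0.6048, 0.0408, 0.045 ])), (array([310., 173.]), 0.29, array([ 0.7596, -0.0443,  0.045 ]))]
top amber_bottle [(array([159., 197.]), 0.64, array([0.5279, 0.365 , 0.045 ]))]
top dropper_bottle []
```

View pics/v3.png

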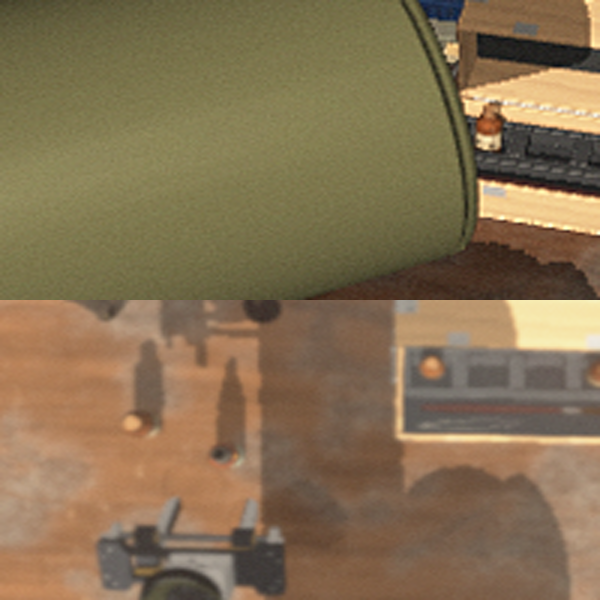

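The top view shows the open fingers at (172,505) and (250,510), lined up below the dropper at (222,456). The arm blocks the scene view. I'll advance.

Request:
{"api": "send_rows", "payload": {"series": [[[0,3,26,0,0,0,70],[0,0,26,0,0,0,70],[0,0,26,0,0,0,70],[-1,0,26,0,0,0,70],[0,0,20,0,0,0,70],[0,0,6,0,0,0,70]]]}}

```text
time: 3.22
position: [0.4849, 0.2755, 0.0314]
tcp_rot: [[-0.867, -0.008, 0.498], [-0.008, 1.0, 0.002], [-0.498, -0.002, -0.867]]
contact_force: [0.3, 0.7, -0.2]
width: 0.0702
grasp_force: 0.0
```

```bash
python3 - <<'E'
from h import *
print(manip.observe()["contact_force"],need([.478,.271,.049],Rt(30)))
b=snap("top","t2")
cv2.imwrite("pics/v4.png",cv2.resize(b[170:230,140:240],None,fx=7,fy=7,interpolation=2)[:,:,::-1])
for z in(.1,.077,.0): print(z,(proj("top",[.478,.271,z])-[139.5,169.5])*7)
E
```

```text
[ 0.298   0.6987 -0.1868] (array([-2.8479, -4.449 ,  0.0711]), array([-0.0563, -0.1341,  0.1007]))
0.1 [306.9052 304.7666]
0.077 [314.7959 304.9714]
0.0 [339.4459 305.6093]
```

View pics/v4.png

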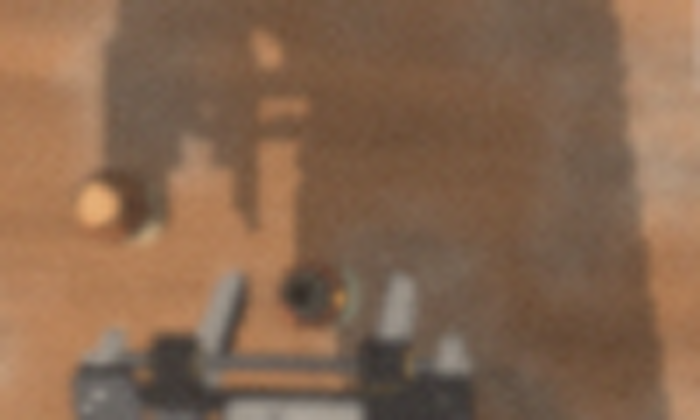

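The dropper's bulb is at (310,292), between the fingers, and about 6 mm further forward than I had it. I'll shift forward and close.

Request:
{"api": "send_rows", "payload": {"series": [[[-7.4,-5,4,0,0,0,70],[0,0,0,0,0,0,30],[0,0,0,0,0,0,20],[0,0,0,0,0,0,20],[0,0,0,0,0,0,20],[0,0,0,0,0,0,20],[0,0,0,0,0,0,20],[0,0,0,0,0,0,20]]], "squeeze": 12}}

```text
time: 3.93
position: [0.4937, 0.2704, 0.0343]
tcp_rot: [[-0.866, -0.007, 0.5], [-0.006, 1.0, 0.004], [-0.5, -0.0, -0.866]]
contact_force: [-0.2, 0.7, 1.3]
width: 0.0334
grasp_force: 11.7
```

Request:
{"api": "send_rows", "payload": {"series": [[[-7,0,-13,0,0,0,20],[-13,0,-22,0,0,0,20],[-15,0,-26,0,0,0,20],[-10,0,-17,0,0,0,20],[-2,-20,1,0,0,0,20],[-2,-35,1,0,0,0,20],[-2,-38,1,0,0,0,20],[-2,-38,1,0,0,0,20],[-2,-38,1,0,0,0,20],[-2,-38,1,0,0,0,20]]]}}

```text
time: 4.77
position: [0.5081, 0.0622, 0.1251]
tcp_rot: [[-0.866, -0.007, 0.501], [-0.006, 1.0, 0.003], [-0.501, -0.0, -0.866]]
contact_force: [1.8, 0.4, -0.6]
width: 0.0333
grasp_force: 11.7
```

Request:
{"api": "send_rows", "payload": {"series": [[[-2,-38,1,0,0,0,20],[-2,-38,1,0,0,0,20],[-2,-38,1,0,0,0,20],[0,-22,0,0,0,0,20],[0,-10,0,0,0,0,20],[0,0,0,0,0,0,20],[0,0,0,0,0,0,20]]]}}

```text
time: 5.35
position: [0.5158, -0.0796, 0.1251]
tcp_rot: [[-0.866, -0.006, 0.499], [-0.005, 1.0, 0.003], [-0.499, 0.0, -0.866]]
contact_force: [0.5, -0.4, -1.2]
width: 0.0331
grasp_force: 11.7
```

```bash
python3 - <<'E'
from h import *
s=manip.observe();print(s["time"],s["position"],s["width"],s["grasp_force"],need([.605,-.0795,.0606],Rt(30)))
a=snap("scene","s5");b=snap("top","t5")
for n in("dropper_bottle",):
  for c in("scene","top"): print(c,[(np.round(q["pixel"]),round(q["conf"],2)) for q in spotter.boxes_of(c,n)[:2]])
g=s["position"]-s["tcp_rot"][:,2]*.0188
print("bulb pred",proj("top",g+[0,0,.05]),proj("scene",g+[0,0,.05]),"bottom",proj("scene",g-[0,0,.05]))
v=np.vstack([cv2.resize(a[140:250,220:380],None,fx=4,fy=2.7,interpolation=2),cv2.resize(b[140:215,240:340],None,fx=6.4,fy=4,interpolation=2)])
cv2.imwrite("pics/v5.png",v[:,:,::-1]);print(v.shape)
E
```

```text
5.35 [ 0.5158 -0.0796  0.1251] 0.03312063390098358 11.653280092868954 (array([-44.9687,  -0.5177, 119.2583]), array([-0.0345, -0.0448, -0.0677]))
scene [(array([312., 224.]), 0.64)]
top [(array([293., 207.]), 0.54), (array([284., 158.]), 0.36)]
bulb pred [295.53  206.817] [315.766  197.0148] bottom [311.5958 222.9462]
(597, 640, 3)
```

View pics/v5.png

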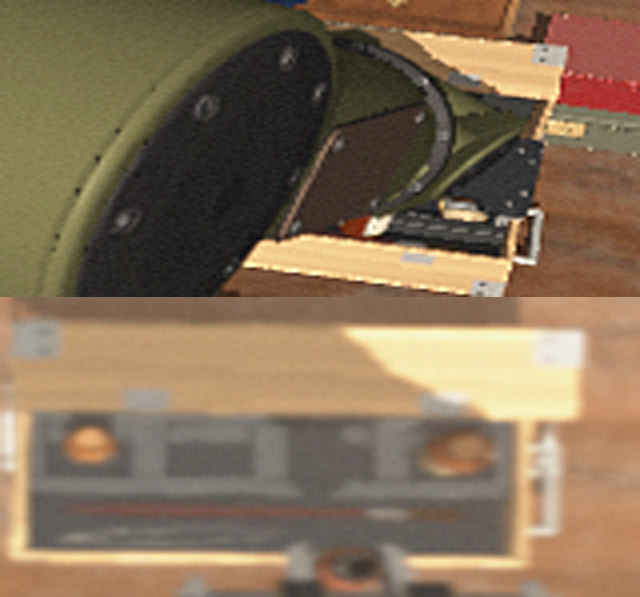

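The bulb is at (350,570) in the lower half, centred between the fingers. Cell 3 is at (332,440) and empty. I'll move forward over the cell and check again.

Request:
{"api": "send_rows", "payload": {"series": [[[-13,0,7.5,0,0,0,20],[-26,0,15,0,0,0,20],[-26,0,15,0,0,0,20],[-14,0,8,0,0,0,20],[0,0,0,0,0,0,20],[0,0,0,0,0,0,20],[0,0,0,0,0,0,20]]]}}

```text
time: 6.13
position: [0.6065, -0.0781, 0.125]
tcp_rot: [[-0.867, -0.008, 0.499], [-0.007, 1.0, 0.004], [-0.499, 0.0, -0.867]]
contact_force: [-0.9, 0.6, -1.2]
width: 0.0334
grasp_force: 11.7
```

```bash
python3 - <<'E'
from h import *
s=manip.observe();print(s["time"],s["position"],s["contact_force"],need([.606,-.0795,.0606],Rt(30)))
b=snap("top","t6")
g=s["position"]-s["tcp_rot"][:,2]*.0188
f=lambda p:((p-[259.5,154.5])*10)
print("bulb pred",f(proj("top",g+[0,0,.05])),"collar",f(proj("top",g+[0,0,.026])))
for n,y in(("c2",.032),("c3",-.032)):
  print(n,[f(proj("top",[.5775+.028+dx,-.0475+y+dy,.035])) for dx,dy in((-.023,-.023),(-.023,.023))])
cv2.imwrite("pics/v6.png",cv2.resize(b[155:205,260:330],None,fx=10,fy=10,interpolation=2)[:,:,::-1])
E
```

```text
6.1333 [ 0.6065 -0.0781  0.125 ] [-0.8665  0.5729 -1.1874] (array([32.6481, -1.376 , 74.327 ]), array([ 0.0241, -0.0642,  0.0388]))
bulb pred [362.6503 221.2888] collar [354.7964 228.2311]
c2 [array([197.375, 302.25 ]), array([ 60.7083, 298.3   ])]
c3 [array([387.0798, 307.8112]), array([250.7939, 303.8067])]
```

View pics/v6.png

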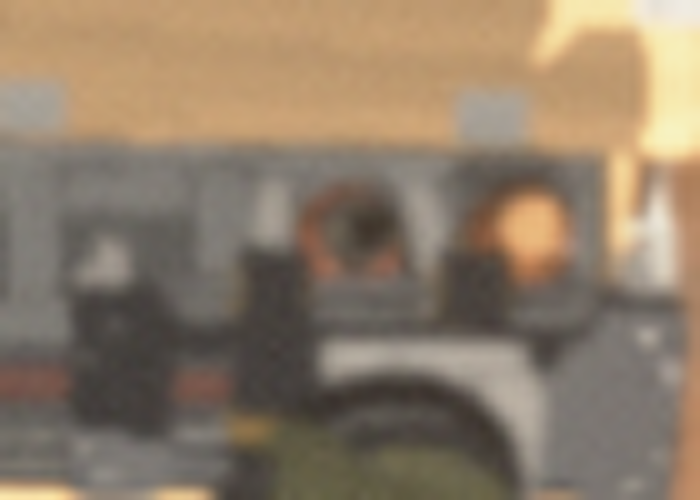

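The bulb is at (363,225), as predicted, with cell edges where calculated. I'll lower it in.

Request:
{"api": "send_rows", "payload": {"series": [[[-7.5,-1.4,4.3,0,0,0,20],[0,0,0,0,0,0,20],[8,0,14,0,0,0,20],[8,0,14,0,0,0,20],[8,0,14,0,0,0,20],[6,0,10.4,0,0,0,20],[4,0,7,0,0,0,20],[3,0,5,0,0,0,20],[0,0,0,0,0,0,20]]]}}

```text
time: 6.93
position: [0.6157, -0.0802, 0.0503]
tcp_rot: [[-0.867, -0.007, 0.499], [-0.006, 1.0, 0.004], [-0.499, 0.0, -0.867]]
contact_force: [0.3, -0.5, -1.1]
width: 0.0335
grasp_force: 11.7
```

Request:
{"api": "send_rows", "payload": {"series": [[[0.8,0,1.3,0,0,0,20],[0.8,0,1.3,0,0,0,20],[0.8,0,1.3,0,0,0,20],[0.3,0,0.5,0,0,0,20],[0,0,0,0,0,0,20],[0,0,0,0,0,0,20]]]}}

```text
time: 7.43
position: [0.616, -0.0802, 0.0462]
tcp_rot: [[-0.866, -0.007, 0.5], [-0.006, 1.0, 0.003], [-0.5, -0.0, -0.866]]
contact_force: [0.4, -0.3, -1.2]
width: 0.0332
grasp_force: 11.7
```

Request:
{"api": "send_rows", "payload": {"series": [[[0.5,0,0.8,0,0,0,20],[0.4,0,0.7,0,0,0,20],[0.3,0,0.5,0,0,0,20],[0,0,0,0,0,0,20],[0,0,0,0,0,0,20]]]}}

```text
time: 7.85
position: [0.6163, -0.0803, 0.0442]
tcp_rot: [[-0.866, -0.007, 0.501], [-0.006, 1.0, 0.003], [-0.501, -0.0, -0.866]]
contact_force: [0.1, 0.5, 4.6]
width: 0.0332
grasp_force: 11.8
```

Request:
{"api": "send_rows", "payload": {"series": [[[0,0,0,0,0,0,38],[0,0,0,0,0,0,46],[0,0,0,0,0,0,46],[0,0,-10,0,0,0,46],[0,0,-25,0,0,0,46],[0,0,-35,0,0,0,46],[0,0,-35,0,0,0,46],[0,0,-35,0,0,0,46],[0,0,0,0,0,0,46]]]}}

```text
time: 8.6
position: [0.5454, -0.0812, 0.1713]
tcp_rot: [[-0.862, -0.006, 0.506], [-0.007, 1.0, 0.001], [-0.506, -0.003, -0.862]]
contact_force: [0.3, -0.2, 1.6]
width: 0.046
grasp_force: 0.0
```

```bash
python3 - <<'E'
from h import *
s=manip.observe();print(s["time"],s["position"])
a=snap("scene","s7");b=snap("top","t7")
for n in("dropper_bottle","amber_bottle"):
  for c in("scene","top"): print(c,n,[(np.round(q["pixel"],1),round(q["conf"],2),at_z(c,q["pixel"],.05)) for q in spotter.boxes_of(c,n)[:2]])
print("need amber",need([.5206,.372,.051],Rt(30)))
f=lambda p:((p-[139.5,144.5])*4)
print("amber pred top",f(proj("top",[.5206,.3738,.084])),f(proj("top",[.5206,.3738,.0])),"bulb",f(proj("top",[.6055,-.0802,.112])))
cv2.imwrite("pics/v7.png",cv2.resize(b[145:230,140:330],None,fx=4,fy=4,interpolation=2)[:,:,::-1])
E
```

```text
8.6 [ 0.5454 -0.0812  0.1713]
scene dropper_bottle [(array([323.4, 228.8]), 0.71, array([ 0.5295, -0.114 ,  0.05  ])), (array([312.8, 210.1]), 0.51, array([ 0.5931, -0.0755,  0.05  ]))]
top dropper_bottle [(array([141. , 148.3]), 0.63, array([0.6923, 0.4322, 0.05  ]))]
scene amber_bottle []
top amber_bottle [(array([158.2, 199.1]), 0.52, array([0.522 , 0.3658, 0.05  ]))]
need amber (array([ 75.2005, 452.6801, 105.3019]), array([ 0.0208, -0.1411, -0.0169]))
amber pred top [ 56.0661 218.2925] [ 78.1888 221.8302] bulb [617.8469 126.9263]
```

View pics/v7.png

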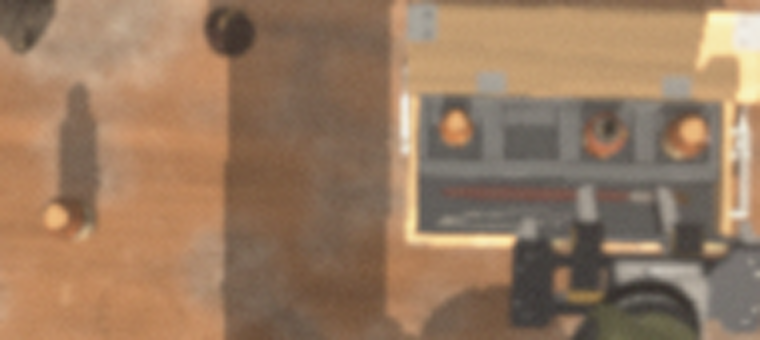

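Dropper upright in cell 3 at (607,127), packed bottles undisturbed, and the amber cork is at (56,215), matching the estimate. Next is the amber bottle.

Request:
{"api": "send_rows", "payload": {"series": [[[6,20,-2,0,0,0,70],[7,37,-2,0,0,0,70],[7,38,-2,0,0,0,70],[7,38,-1,0,0,0,70],[7,38,-1,0,0,0,70],[7,38,-1,0,0,0,70],[7,38,-1,0,0,0,70],[7,38,-1,0,0,0,70],[7,38,-1,0,0,0,70],[6,38,-1,0,0,0,70]]]}}

```text
time: 9.73
position: [0.477, 0.2819, 0.1407]
tcp_rot: [[-0.867, -0.007, 0.499], [-0.007, 1.0, 0.003], [-0.499, -0.001, -0.867]]
contact_force: [0.2, -0.3, 0.7]
width: 0.0701
grasp_force: 0.0
```

Request:
{"api": "send_rows", "payload": {"series": [[[3,38,-1,0,0,0,70],[3,38,0,0,0,0,70],[0,16,0,0,0,0,70],[0,0,0,0,0,0,70],[0,0,0,0,0,0,70]]]}}

```text
time: 10.15
position: [0.4711, 0.3723, 0.1382]
tcp_rot: [[-0.867, -0.009, 0.498], [-0.008, 1.0, 0.002], [-0.498, -0.002, -0.867]]
contact_force: [-0.1, -0.1, 0.2]
width: 0.0699
grasp_force: 0.0
```

```bash
python3 - <<'E'
from h import *
s=manip.observe();print(s["time"],s["position"],s["width"],need([.522,.372,.051],Rt(30)))
E
```

```text
10.15 [0.4711 0.3723 0.1382] 0.06987475479135921 (array([ -0.5006,  -0.6118, 119.7902]), array([-0.0615, -0.1326,  0.1372]))
```

Request:
{"api": "send_rows", "payload": {"series": [[[0,0,20,0,0,0,70],[0,0,26,0,0,0,70],[0,0,26,0,0,0,70],[0,0,26,0,0,0,70],[0,0,16,0,0,0,70],[0,0,6,0,0,0,70],[0,0,0,0,0,0,70],[0,0,0,0,0,0,70]]]}}

```text
time: 10.82
position: [0.5317, 0.3717, 0.0364]
tcp_rot: [[-0.866, -0.006, 0.5], [-0.005, 1.0, 0.003], [-0.5, -0.0, -0.866]]
contact_force: [-0.1, 0.4, 0.5]
width: 0.0699
grasp_force: 0.0
```

```bash
python3 - <<'E'
from h import *
s=manip.observe();print(need([.522,.372,.051],Rt(30)))
b=snap("top","t8")
g=s["position"]-s["tcp_rot"][:,2]*.0188
print("cork pred if centred",(proj("top",[g[0],g[1],.084])-[119.5,174.5])*8)
cv2.imwrite("pics/v8.png",cv2.resize(b[175:225,120:210],None,fx=8,fy=8,interpolation=2)[:,:,::-1])
E
```

```text
(array([1.1087, 0.4026, 1.3216]), array([-0.0379, -0.018 , -0.0347]))
cork pred if centred [277.5319 192.5708]
```

View pics/v8.png

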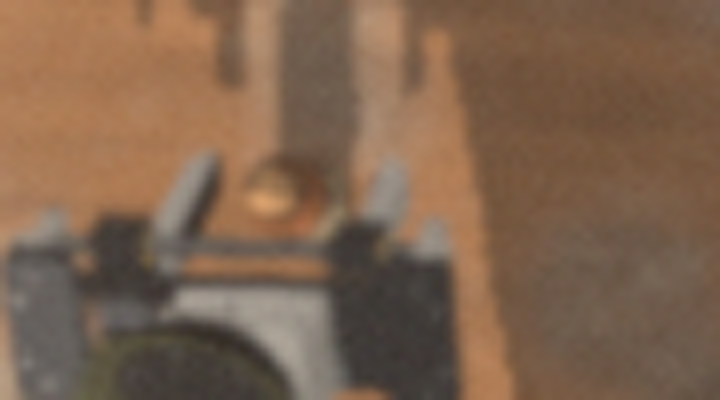

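Cork at (271,193), against a prediction of (277,193): aligned to about 2 mm. Closing.

Request:
{"api": "send_rows", "payload": {"series": [[[0.8,2,1.3,0,0,0,70],[0,0,0,0,0,0,40],[0,0,0,0,0,0,22],[0,0,0,0,0,0,22],[0,0,0,0,0,0,22],[0,0,0,0,0,0,22],[0,0,0,0,0,0,22],[0,0,0,0,0,0,22]]], "squeeze": 12}}

```text
time: 11.53
position: [0.5316, 0.3742, 0.0345]
tcp_rot: [[-0.866, -0.007, 0.5], [-0.006, 1.0, 0.003], [-0.5, -0.0, -0.866]]
contact_force: [-0.5, -1.5, 0.5]
width: 0.0345
grasp_force: 12.0
```

Request:
{"api": "send_rows", "payload": {"series": [[[-7,0,-13,0,0,0,22],[-13,0,-22,0,0,0,22],[-15,0,-26,0,0,0,22],[-10,0,-17,0,0,0,22],[2,-20,-1,0,0,0,22],[2,-35,-1,0,0,0,22],[2,-38,-1,0,0,0,22],[2,-38,-1,0,0,0,22],[2,-38,-1,0,0,0,22],[0,-38,0,0,0,0,22]]]}}

```text
time: 12.37
position: [0.5211, 0.1656, 0.1238]
tcp_rot: [[-0.866, -0.007, 0.5], [-0.006, 1.0, 0.003], [-0.5, -0.0, -0.866]]
contact_force: [0.1, -0.3, -0.8]
width: 0.0341
grasp_force: 12.0
```

Request:
{"api": "send_rows", "payload": {"series": [[[0,-38,0,0,0,0,22],[0,-38,0,0,0,0,22],[0,-38,0,0,0,0,22],[0,-38,0,0,0,0,22],[0,-22,0,0,0,0,22],[0,-9,0,0,0,0,22],[0,0,0,0,0,0,22],[0,0,0,0,0,0,22]]]}}

```text
time: 13.03
position: [0.523, -0.0155, 0.1239]
tcp_rot: [[-0.866, -0.006, 0.5], [-0.005, 1.0, 0.003], [-0.5, -0.0, -0.866]]
contact_force: [-0.3, 0.7, 0.0]
width: 0.0346
grasp_force: 12.0
```

```bash
python3 - <<'E'
from h import *
s=manip.observe();print(s["time"],s["position"],s["width"],s["grasp_force"],need([.6055,-.0158,.0608+.08],Rt(30)))
E
```

```text
13.0333 [ 0.523  -0.0155  0.1239] 0.03461146713501536 11.967706805189664 (array([-79.8543,  -0.8563,  45.4195]), array([-0.0435, -0.0259, -0.0668]))
```

Request:
{"api": "send_rows", "payload": {"series": [[[-13,0,7.4,0,0,0,22],[-26,-1,15,0,0,0,22],[-26,0,15,0,0,0,22],[-14.8,0,8,0,0,0,22],[0,0,0,0,0,0,22],[0,0,0,0,0,0,22],[0,0,0,0,0,0,22]]]}}

```text
time: 13.62
position: [0.6141, -0.0147, 0.124]
tcp_rot: [[-0.867, -0.008, 0.499], [-0.007, 1.0, 0.004], [-0.499, -0.0, -0.867]]
contact_force: [-0.3, 1.3, -0.2]
width: 0.0343
grasp_force: 12.0
```

```bash
python3 - <<'E'
from h import *
s=manip.observe();print(s["time"],s["position"],need([.6055,-.0158,.0608],Rt(30)))
b=snap("top","t9")
g=s["position"]-s["tcp_rot"][:,2]*.0188
f=lambda p:((p-[239.5,149.5])*9)
print("cork pred",f(proj("top",g+[0,0,.033])),"cell2 y edges",[f(proj("top",[.6055-.023,-.0155+d,.035])) for d in(-.023,.023)])
cv2.imwrite("pics/v9.png",cv2.resize(b[150:205,240:325],None,fx=9,fy=9,interpolation=2)[:,:,::-1])
E
```

```text
13.6167 [ 0.6141 -0.0147  0.124 ] (array([39.0329, -1.0839, 69.2242]), array([ 0.0272, -0.0836,  0.053 ]))
cork pred [314.4211 220.9849] cell2 y edges [array([357.6375, 317.025 ]), array([234.6375, 313.47  ])]
```

View pics/v9.png

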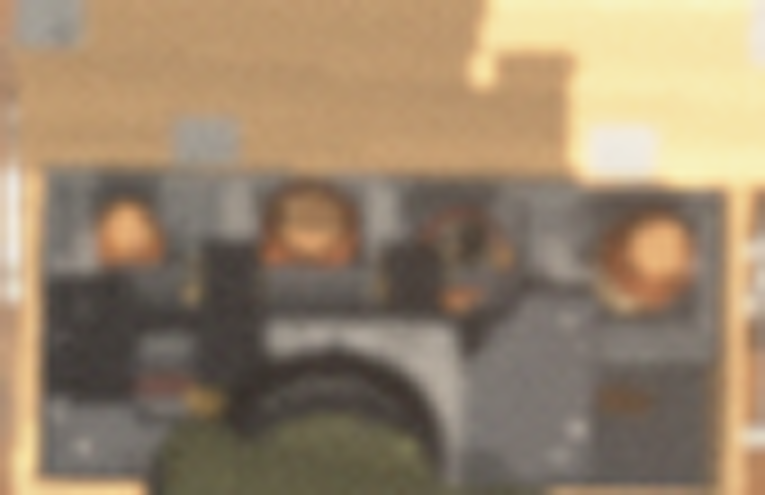

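Held cork at (308,218), close to the predicted (314,221), and the dropper stands at (460,245). I'll lower it in.

Request:
{"api": "send_rows", "payload": {"series": [[[0,-1,0,0,0,0,22],[8,0,14,0,0,0,22],[8,0,14,0,0,0,22],[8,0,14,0,0,0,22],[6,0,10.4,0,0,0,22],[4,0,7,0,0,0,22],[2,0,3.5,0,0,0,22],[1,0,1.7,0,0,0,22],[0,0,0,0,0,0,22],[0,0,0,0,0,0,22]]]}}

```text
time: 14.5
position: [0.6154, -0.0167, 0.0508]
tcp_rot: [[-0.866, -0.007, 0.5], [-0.006, 1.0, 0.003], [-0.501, -0.0, -0.866]]
contact_force: [-0.1, -0.2, 0.1]
width: 0.0343
grasp_force: 12.0
```

Request:
{"api": "send_rows", "payload": {"series": [[[0.4,0,0.7,0,0,0,22],[0.4,0,0.7,0,0,0,22],[0.4,0,0.7,0,0,0,22],[0,0,0,0,0,0,22],[0,0,0,0,0,0,22]]]}}

```text
time: 14.92
position: [0.6152, -0.0167, 0.0477]
tcp_rot: [[-0.866, -0.007, 0.5], [-0.006, 1.0, 0.003], [-0.5, -0.0, -0.866]]
contact_force: [-0.2, -0.2, -0.5]
width: 0.034
grasp_force: 12.0
```

Request:
{"api": "send_rows", "payload": {"series": [[[0.5,0,0.9,0,0,0,22],[0.5,0,0.9,0,0,0,22],[0.4,0,0.7,0,0,0,22],[0.3,0,0.5,0,0,0,22],[0,0,0,0,0,0,22],[0,0,0,0,0,0,22]]]}}

```text
time: 15.42
position: [0.6155, -0.0167, 0.0445]
tcp_rot: [[-0.866, -0.007, 0.5], [-0.006, 1.0, 0.003], [-0.5, -0.0, -0.866]]
contact_force: [-0.8, 0.4, 3.3]
width: 0.0343
grasp_force: 12.0
```

Request:
{"api": "send_rows", "payload": {"series": [[[0,0,0,0,0,0,39],[0,0,0,0,0,0,46],[0,0,0,0,0,0,46],[0,0,-10,0,0,0,46],[0,0,-25,0,0,0,46],[0,0,-35,0,0,0,46],[0,0,-38,0,0,0,46],[0,0,-38,0,0,0,46],[0,0,-38,0,0,0,46],[0,0,-38,0,0,0,20]]]}}

```text
time: 16.25
position: [0.5029, -0.0174, 0.2378]
tcp_rot: [[-0.866, -0.007, 0.499], [-0.006, 1.0, 0.003], [-0.499, -0.0, -0.866]]
contact_force: [0.8, -0.3, -0.1]
width: 0.0419
grasp_force: 0.0
```

```bash
python3 - <<'E'
from h import *
s=manip.observe();print(s["time"],s["position"])
a=snap("scene","s10");b=snap("top","t10")
v=np.vstack([cv2.resize(a[115:250,220:420],None,fx=3,fy=2.4,interpolation=2),cv2.resize(b[120:205,230:330],None,fx=6,fy=3,interpolation=2)])
cv2.imwrite("pics/v10.png",v[:,:,::-1]);print(v.shape)
# lid pushing path: s=105mm along panel, tip corner, case frame
h=np.array([.6435,.058])
for th in(1.40,1.37,1.2,1.0,.8,.6,.4,.2,0):
    p=h+np.array([-.105*np.cos(th)+.066*np.sin(th),.105*np.sin(th)+.066*np.cos(th)]);print(th,p)
E
```

```text
16.25 [ 0.5029 -0.0174  0.2378]
(579, 600, 3)
1.4 [0.6907 0.1727]
1.37 [0.6872 0.1741]
1.2 [0.667  0.1798]
1.0 [0.6423 0.182 ]
0.8 [0.6177 0.1793]
0.6 [0.5941 0.1718]
0.4 [0.5725 0.1597]
0.2 [0.5537 0.1435]
0 [0.5385 0.124 ]
```

View pics/v10.png

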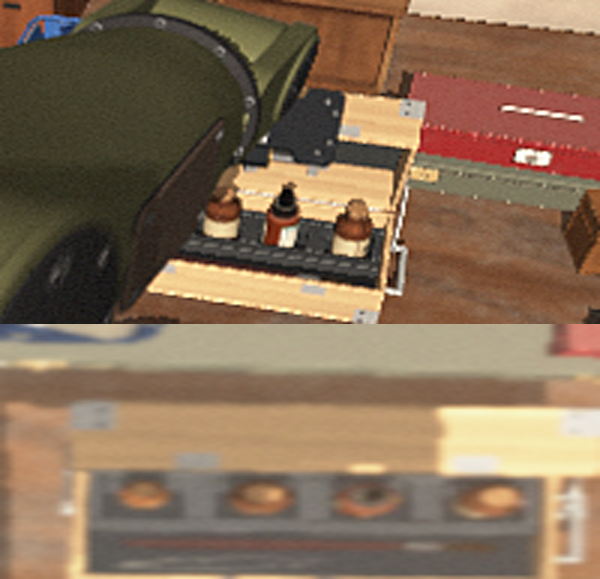

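All four bottles stand upright in their cells, at about (145,495), (262,498), (368,498) and (488,500) in the lower view. The space behind the lid clears the low green box. Next I'll point the tool straight down, close the fingers and reach over the lid.

Request:
{"api": "send_rows", "payload": {"series": [[[0,0,-10,0,6,0,0],[0,0,0,0,6,0,0],[0,0,0,0,6,0,0],[0,0,0,0,6,0,0],[0,0,0,0,6,0,0],[0,0,0,0,0,0,0]]]}}

```text
time: 16.85
position: [0.5002, -0.0175, 0.2435]
tcp_rot: [[-1.0, -0.007, -0.008], [-0.007, 1.0, -0.0], [0.008, 0.0, -1.0]]
contact_force: [0.1, -0.5, -0.5]
width: 0.001
grasp_force: 0.0
```

Request:
{"api": "send_rows", "payload": {"series": [[[-20,-5,0,0,0,0,0],[-35,-5,0,0,0,0,0],[-35,-5,0,0,0,0,0],[-35,-5,0,0,0,0,0],[-35,-5,0,0,0,0,0],[-35,-3,0,0,0,0,0],[-25,0,0,0,0,0,0],[0,0,0,0,0,0,0],[0,0,0,0,0,0,0]]]}}

```text
time: 17.6
position: [0.7198, -0.0439, 0.2426]
tcp_rot: [[-1.0, -0.007, -0.001], [-0.007, 1.0, 0.0], [0.001, 0.0, -1.0]]
contact_force: [-0.3, 0.2, -0.4]
width: 0.0008
grasp_force: 0.0
```

Request:
{"api": "send_rows", "payload": {"series": [[[-7,0,0,0,0,0,0],[0,0,15,0,0,0,0],[0,0,22,0,0,0,0],[0,0,20,0,0,0,0],[0,0,12,0,0,0,0],[0,0,0,0,0,0,0],[0,0,0,0,0,0,0]]]}}

```text
time: 18.18
position: [0.7261, -0.0439, 0.1769]
tcp_rot: [[-1.0, -0.007, 0.0], [-0.007, 1.0, -0.0], [-0.0, -0.0, -1.0]]
contact_force: [0.9, -0.3, 0.5]
width: 0.0007
grasp_force: 0.0
```

Request:
{"api": "send_rows", "payload": {"series": [[[10,0,0,0,0,0,0],[10,0,0,0,0,0,0],[8,0,0,0,0,0,0],[6,0,-1,0,0,0,0],[6,0,-1,0,0,0,0],[6,0,-1,0,0,0,0],[6,0,-1,0,0,0,0]]]}}

```text
time: 18.77
position: [0.6756, -0.0443, 0.1833]
tcp_rot: [[-1.0, -0.007, 0.006], [-0.007, 1.0, -0.001], [-0.006, -0.001, -1.0]]
contact_force: [4.8, 0.0, 9.0]
width: 0.0002
grasp_force: 3.9
```

Request:
{"api": "send_rows", "payload": {"series": [[[7,0,0,0,0,0,0],[7,0,0,0,0,0,0],[7,0,0,0,0,0,0],[7,0,0.5,0,0,0,0],[7,0,1,0,0,0,0],[7,0,1.5,0,0,0,0]]]}}

```text
time: 19.27
position: [0.6332, -0.0447, 0.18]
tcp_rot: [[-1.0, -0.007, 0.005], [-0.007, 1.0, -0.001], [-0.005, -0.001, -1.0]]
contact_force: [1.0, 0.1, 8.4]
width: 0.0001
grasp_force: 3.3
```

Request:
{"api": "send_rows", "payload": {"series": [[[7,0,1.5,0,0,0,0],[7,0,2,0,0,0,0],[7,0,2.3,0,0,0,0],[7,0,2.8,0,0,0,0],[7,0,3.4,0,0,0,0],[7,0,4,0,0,0,0],[6,0,4.2,0,0,0,0]]]}}

```text
time: 19.85
position: [0.5845, -0.045, 0.1588]
tcp_rot: [[-1.0, -0.007, 0.002], [-0.007, 1.0, -0.001], [-0.002, -0.001, -1.0]]
contact_force: [-1.9, 0.7, 5.5]
width: 0.0004
grasp_force: 2.2
```

Request:
{"api": "send_rows", "payload": {"series": [[[6,0,4,0,0,0,0],[6,0,4.5,0,0,0,0],[6,0,5,0,0,0,0],[5,0,5,0,0,0,0],[5,0,5,0,0,0,0],[4,0,4.5,0,0,0,0],[3,0,3.5,0,0,0,0],[0,0,0,0,0,0,0]]]}}

```text
time: 20.52
position: [0.5492, -0.0451, 0.1251]
tcp_rot: [[-1.0, -0.007, 0.0], [-0.007, 1.0, -0.0], [-0.0, -0.0, -1.0]]
contact_force: [-0.8, -0.2, 0.8]
width: 0.0004
grasp_force: 0.0
```

Request:
{"api": "send_rows", "payload": {"series": [[[0,0,0.7,0,0,0,0],[0,0,0.7,0,0,0,0],[0,0,0.7,0,0,0,0],[0,0,0,0,0,0,0],[0,0,0,0,0,0,0]]]}}

```text
time: 20.93
position: [0.5494, -0.0451, 0.1246]
tcp_rot: [[-1.0, -0.007, -0.0], [-0.007, 1.0, -0.0], [0.0, -0.0, -1.0]]
contact_force: [-8.3, 0.6, 17.2]
width: 0.0001
grasp_force: 8.7
```

Request:
{"api": "send_rows", "payload": {"series": [[[0,0,-6,0,0,0,0],[0,0,-25,0,0,0,0],[5,0,-35,0,0,0,0],[20,20,-30,0,0,0,0],[30,25,0,0,0,0,0],[35,20,0,0,0,0,0],[30,20,0,0,0,0,0],[0,0,0,0,0,0,0]]]}}

```text
time: 21.6
position: [0.4253, 0.0412, 0.2195]
tcp_rot: [[-1.0, -0.009, -0.001], [-0.009, 1.0, 0.0], [0.001, 0.0, -1.0]]
contact_force: [-0.8, 0.2, 0.7]
width: 0.0006
grasp_force: 0.0
```

```bash
python3 - <<'E'
from h import *
s=manip.observe();print(s["time"],s["position"])
a=snap("scene","s11");b=snap("top","t11")
f=lambda p:((p-[109.5,119.5])*[2.5,2.2])
for X in((.5115,.0865,.124),(.5115,-.1815,.124),(.6435,-.1815,.124)):print(f(proj("top",X)))
v=np.vstack([cv2.resize(b[120:250,110:390],None,fx=2.5,fy=2.2,interpolation=2),cv2.resize(a[110:260,130:410],None,fx=2.5,fy=2,interpolation=2)])
cv2.imwrite("pics/v11.png",v[:,:,::-1]);print(v.shape)
E
```

```text
21.6 [0.4253 0.0412 0.2195]
[328.069  186.1447]
[540.01   191.4021]
[542.0796 100.0121]
(586, 700, 3)
```

View pics/v11.png

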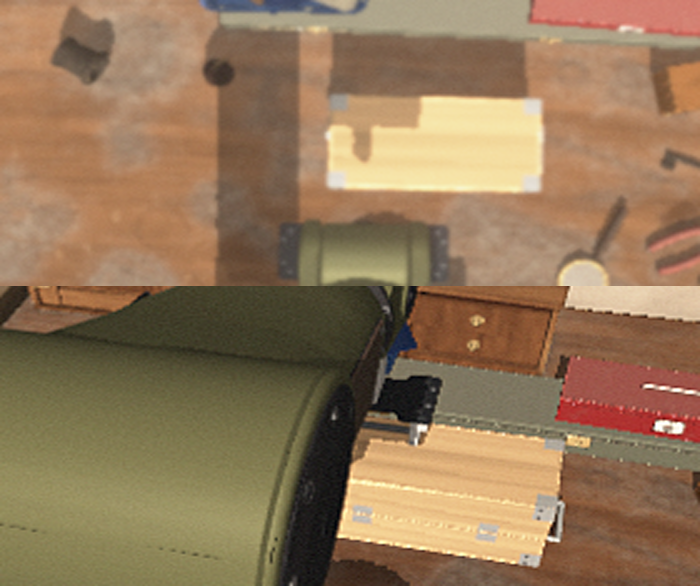

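The lid is fully shut: its corners at (328,187), (541,191) and (542,100) match the predicted 124 mm height. The other objects haven't moved.

```bash
python3 -c "
from h import *
print(ticket.sign_off())"
```

```text
the job is handed in; nothing more can be done
None
```

Both bottles are packed upright, the dropper bottle in cell 3 and the amber bottle in cell 2, the lid is fully shut, and the job was handed in at about 22 s; the verdict wasn't shown.

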